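Open the gate of the parts carousel and hold it wide

TASK

Turn the parts carousel by its bar knob one position clockwise (seen from above), so that it clicks into place with the bin of gear wheels at the gate. Then free the gate by squeezing its two catches fully together between the fingers, first the one with the broad flat jaws, then the one with the thin round pins; then take the gate by its upright peg, swing it out past its detent until it stands about square to its closed position, and finish still holding it there with the gripper, since the gate is sprung and would swing back. Leave the other things on the table where they are.

Things in the scene. Friction and masses are not known exactly. Their poses are not given: they have to be found in the camera images.
- station: fixed parts dispenser: grey base 270 x 280 mm, white walls 70 mm high on three sides (+x, -x, +y), corner posts 90 mm, and on its -y side a gate under an aluminium beam (20 mm deep, centre line at y = -95 mm, top 100 mm above the work surface). Origin: on the work surface on the carousel's axis; z up.
- carousel (a joint): turn of the round red six-bin tray (196 mm across, 52 mm high) in the station, in rad; 0 at the start to within 0.1, grows clockwise seen from above. Detents every 60 degrees (1.047 rad); peak torque about 0.13 N m; past half way it pulls itself into the next place.
- knob (a point): centre of the carousel's black bar knob, on the carousel's axis 105 mm above the work surface; z up, x along the bar, turns with the carousel. Bar 62 mm long, 14 mm thick, 30 mm tall (from 90 to 120 mm above the work surface).
- broad_base: catch with broad flat jaws (plates 34 mm wide, 8 mm thick); on the beam over the gate: base plate 44 x 18 x 3 mm with two upright grey jaws. Origin: centre of the plate's underside, 100 mm above the work surface; z up, axes parallel to the station's. One catch stands at station x = -95 mm, the other at +35 mm, either way round (both y = -95 mm). A steel tongue reaches 47 mm to -y and hooks the gate.
- broad_slide (a joint): broad catch: travel of the sliding jaw: 0 = out, tongue hooked over the gate; 0.010 m = fully squeezed in, tongue clear of the gate (clear from 0.007). Stiff slide (about 5 N), no spring: it stays where it is left.
- broad_jaw: fixed broad jaw, a plate 34 x 8 mm; origin in its middle at foot level, 100 mm above the work surface; its top is 138 mm above the work surface. On the -x side of its catch: its outer face lies at x = -18 mm of the catch's origin.
- broad_tab: sliding broad jaw, a plate 34 x 8 mm, as tall as the fixed one; origin in its middle at foot level. On the +x side of its catch: its outer face starts at x = +12 mm of the catch's origin (30 mm from the fixed one's) and goes to +2 mm (20 mm) when fully squeezed towards the fixed one.
- pin_base: catch whose jaws are thin round pins (10 mm across); on the beam over the gate: base plate 44 x 18 x 3 mm with two upright grey jaws. Origin: centre of the plate's underside, 100 mm above the work surface; z up, axes parallel to the station's. One catch stands at station x = -95 mm, the other at +35 mm, either way round (both y = -95 mm). A steel tongue reaches 47 mm to -y and hooks the gate.
- pin_slide (a joint): pin catch: travel of the sliding jaw: 0 = out, tongue hooked over the gate; 0.010 m = fully squeezed in, tongue clear of the gate (clear from 0.007). Stiff slide (about 5 N), no spring: it stays where it is left.
- pin_jaw: fixed pin, 10 mm across; origin in its middle at foot level, 100 mm above the work surface; its top is 138 mm above the work surface. On the -x side of its catch: its outer face lies at x = -18 mm of the catch's origin.
- pin_tab: sliding pin, 10 mm across, as tall as the fixed one; origin in its middle at foot level. On the +x side of its catch: its outer face starts at x = +12 mm of the catch's origin (30 mm from the fixed one's) and goes to +2 mm (20 mm) when fully squeezed towards the fixed one.
- gate_hinge (a point): foot of the gate's upright hinge axis, on the work surface, at x = 116 mm, y = -130 mm of the station; axes as the station's. Gate leaf: aluminium, 216 mm long, 8 mm thick, top edge 88 mm above the work surface, with two small keepers up to 109 mm.
- gate (a joint): gate angle in rad: 0 shut (leaf runs from the hinge along the station's -x), grows counter-clockwise from above as it swings out; 1.571 square; stop at 1.75. Closing spring (about 2 N at the handle) and a detent hump between 0.35 and 1.15 (some 5 N at the handle). Let go past the hump it falls back to about 1.1.
- gate_handle: black upright round peg on an arm outside the gate, 14 mm across, from 75 to 137 mm above the work surface; origin on the peg's axis 110 mm above the work surface, 140 mm along the leaf from the hinge axis and 42 mm out from the leaf's middle plane; turns with the gate.
- loose_wheel: bystander: loose black wheel, 54 mm across, 23 mm high.
- motor: bystander: white motor block, 70 x 36 x 34 mm.
- beam: bystander: white construction beam, 112 x 12 x 12 mm.
- hub_gear: bystander: grey gear wheel lying flat, 60 mm across, 8 mm high.
- jar: bystander: clear jar with black cap, 54 mm across, 70 mm high.
- screwdriver: bystander: screwdriver lying on the table.
- mug: bystander: white mug, 76 mm across, 90 mm high.

How it is judged:
By the outcome, as a careful person would: the job done as asked, in the order asked, and still so for the second after the job is handed in, while the arm keeps its last pose, push and grip.
It also fails if it takes over 61 s, if anything falls off the work surface, if the arm or the gripper's body presses on something with over 40 N, if the wrist force passes 120 N, or if a joint passes its speed limit or range.

ROBOT

A 6-joint arm with a two-finger parallel gripper is mounted at the origin on the work surface. World frame = base frame: x ahead of the robot, y to its left, z up, the work surface at z = 0. Lengths are in m, angles in rad, forces in N, time in s.
With the tool pointing down it reaches from about 0.35 to 0.975 m from the base axis. Payload 4.9 kg.
Tool frame: the origin (TCP) lies between the finger pads; the fingertips stand 22 mm ahead of it and the grasp point (between the pads) lies 3 mm ahead of it; z points along the fingers, y is the line along which they close (so a half turn about z gives the same grasp; the last joint's range is limited). The gripper opens to 85 mm and grips with 20 to 120 N. Pads are 22 mm wide; open, the fingers measure 114 mm over their backs; the gripper's body (76 mm by 85 mm) begins 54 mm behind the grasp point. The pads swing forward as they close: fully open they stand 13 mm farther back than shut.
Start: joints at [1.032, 0.053, 1.613, -0, 1.476, -0.119], TCP at [0.255, 0.571, 0.253] pointing down, gripper open.
Joint ranges: [-3.01, 3.01], [-1.01, 2.22], [0.06, 2.58], [-1.02, 4.17], [0.09, 2.62], [-3.14, 3.14]. Speed limits (rad/s): [2.57, 2.57, 3.14, 3.14, 3.14, 3.14].

INTERFACE

Orientations are given as a unit quaternion [w, x, y, z].
In Python, from plant import state, grab_frame, get_calibration, job_done, recognise, regions_of gives the robot as it stands.
- The arm moves only by the tool apply_moves, never from a script. Its argument "targets" is a list of rows, each an object with "translation": the shift along the tool's x, y, z normalised to -1 to 1, where 1 is 100 mm, a list of three; "twist": the turn about the tool's z normalised to -1 to 1, where 1 is 0.1 rad; "hand": the opening, from 0 (shut) to 1 (fully open). A call has 1 to 8 rows; each row shifts and turns the commanded pose from where the row before left it, along the tool's axes as they then stand; what a row does not reach is not made up. A row lasts 1/10 s, in which the tool goes at most 50 mm and 8.59 degrees, less where a joint would pass 70% of its speed; a pose out of reach is approached as far as the arm can. A call with a number of a shift or a turn outside -1 to 1 is refused whole. A call with a gripper value outside its range is refused whole. The fingers move at their own pace and stop on an object; the grip force is fixed at half the most. Time passes only in rows, so rows that do not move let the fingers close. It gives the time, the measured TCP pose, the force, the opening and the grip force at its end, in the units of the state.
- state(): the state, without advancing time (a new reading comes with each control period).
- grab_frame(name): name is "scene" or "top" or "wrist"; returns the picture (400x640x3 uint8, red, green, blue); there is no depth.
- get_calibration(name): a dict with "camera_matrix" (3x3 intrinsics, pixels), "pose" (4x4, takes a point from camera to world coordinates). Camera axes: x right, y up, looking along -z (the intrinsics and any distortion apply to the point x, -y, -z); pixel columns grow to the right and rows downward; lengths in m; the calibration is good to about 2 mm. A picture is of the moment at which its call begins: read the wrist's pose just before it. get_calibration takes no time and is no camera call; for the wrist camera it gives the pose at the moment of the call.
- job_done(): hands the job in; it is judged then, once.
Trained networks look in the newest picture that a camera, given by its name, has taken for a name from the list of things; names that differ only in an ending like _2 or _b are one class to them, and where a whole thing is asked for, a point or a joint stands for the part that bears it (a point fixed in the world has none). Each returns a list of dicts, best first, with "score" (0 to 1); they miss things now and then, are a little off and sometimes report something else, mostly with a low value. They report only what shows in the picture. A call takes as long as a camera call.
- recognise(camera, query): "point" ([x, y, z] in m, in world coordinates, good to about 4 mm: the middle of the surface that is visible of it).
- regions_of(camera, query): "pixels" (400x640 bool, what is visible of it).
The state is a dict: "time": time; "joint_pos": joint angles; "joint_vel": joint speeds; "joint_efforts": joint torques, N m; "tool_pos": TCP position; "tool_rot": TCP orientation; "contact_force": force on the tool from outside, world axes, zero at the start; "ft_torque": the same for the moment, N m; "gripper_width": opening from 0.0 (shut) to 1.0 (fully open); "grasp_force": force on a finger pad.
Only numpy, scipy, OpenCV 4.12 (cv2) and the standard library are available. Lean on these libraries where they do the work, as an engineer would, in place of code of your own. Each camera call takes 0.05 s, during which the arm holds its last target. There are 200 camera calls.

## Working session

There is one attempt and no reset: what is moved stays moved. The work goes in short steps, Python scripts to look and compute and a tool call to move; the robot and the scene stay as the last step left them, time stands still between calls to the robot, and variables do not carry over. Pictures are saved under pics/ and viewed, at most 13 in all, crops included, and the job is handed in when it is done.

Besides the shell and the picture viewer there is one more tool, called after "Call:" as a command line: name --argument value ..., lists and objects as JSON in quotes. apply_moves: Moves the arm, as the interface text tells. Its arguments: {"type":"object","properties":{"targets":{"type":"array"}},"required":["targets"]}

```bash
mkdir -p pics; ls
python3 - <<'E'
from plant import *
import cv2,numpy as np
for c in ("top","scene"):
    f=grab_frame(c); cv2.imwrite(f"pics/{c}0.png",f[:,:,::-1])
    for q in ("station","knob","broad_base","broad_jaw","broad_tab","pin_base","pin_jaw","pin_tab","gate_handle"):
        print(c,q,[(np.round(d["point"],3).tolist(),round(d["score"],2)) for d in recognise(c,q)[:3]])
    k=get_calibration(c);print(np.round(k["camera_matrix"],1).tolist(),np.round(k["pose"],3).tolist())
s=state();print(s)
E
```

```text
pics
top station [([0.632, 0.068, 0.033], 0.97), ([0.777, -0.059, 0.038], 0.65)]
top knob [([0.644, 0.085, 0.035], 0.86)]
top broad_base [([0.608, -0.027, 0.124], 0.71)]
top broad_jaw []
top broad_tab []
top pin_base [([0.5, 0.04, 0.116], 0.54), ([0.607, -0.02, 0.141], 0.24)]
top pin_jaw []
top pin_tab []
top gate_handle [([0.535, -0.045, 0.086], 0.55)]
[[409.5, 0.0, 322.7], [0.0, 409.5, 198.5], [0.0, 0.0, 1.0]] [[0.069, 0.97, -0.235, 0.313], [-0.998, 0.066, -0.02, -0.015], [-0.004, 0.236, 0.972, 1.249], [0.0, 0.0, 0.0, 1.0]]
scene station [([0.655, 0.05, 0.04], 0.69)]
scene knob [([0.651, 0.075, 0.034], 0.57)]
scene broad_base [([0.615, -0.033, 0.121], 0.78)]
scene broad_jaw [([0.602, -0.02, 0.131], 0.54)]
scene broad_tab [([0.627, -0.029, 0.127], 0.58)]
scene pin_base [([0.501, 0.034, 0.114], 0.72), ([0.572, -0.058, 0.084], 0.32)]
scene pin_jaw []
scene pin_tab []
scene gate_handle [([0.536, -0.057, 0.086], 0.59)]
[[384.5, 0.0, 322.7], [0.0, 384.5, 203.6], [0.0, 0.0, 1.0]] [[0.866, -0.436, 0.245, 0.856], [0.5, 0.744, -0.443, -0.53], [0.011, 0.506, 0.863, 1.095], [0.0, 0.0, 0.0, 1.0]]
{'time': 1.0, 'joint_pos': array([ 1.03201482e+00,  5.27041365e-02,  1.61293499e+00, -1.52135168e-05,
        1.47600695e+00, -1.18957837e-01]), 'joint_vel': array([ 0.00068798,  0.00116537,  0.00063761, -0.00116489, -0.00125606,
       -0.0006298 ]), 'joint_efforts': array([-3.00188885e-04, -3.93696141e+01, -3.70475507e+01, -2.25028193e-04,
        5.98296429e-04,  5.38247787e-05]), 'tool_pos': array([0.25471068, 0.57070452, 0.25328008]), 'tool_rot': array([-1.45992112e-06,  2.08372967e-01,  9.78049439e-01, -2.77244814e-05]), 'contact_force': array([-0.28866566, -0.10760735,  0.82764848]), 'ft_torque': array([-0.02740757, -0.03173119,  0.03052702]), 'grasp_force': 0.0, 'gripper_width': 1.0000117488567863}
```

Run:
```python
import cv2
t=cv2.imread("pics/top0.png");s=cv2.imread("pics/scene0.png")
cv2.imwrite("pics/t.png",cv2.resize(t[60:260,180:440],None,fx=3,fy=3,interpolation=2))
cv2.imwrite("pics/s.png",cv2.resize(s[80:280,160:420],None,fx=3,fy=3,interpolation=2))
```

```text
(no output)
```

View pics/t.png

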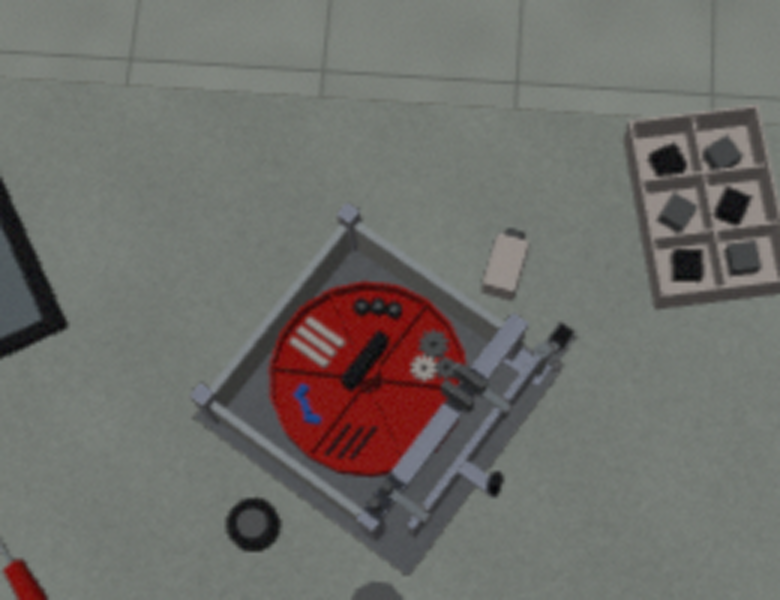

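View pics/s.png

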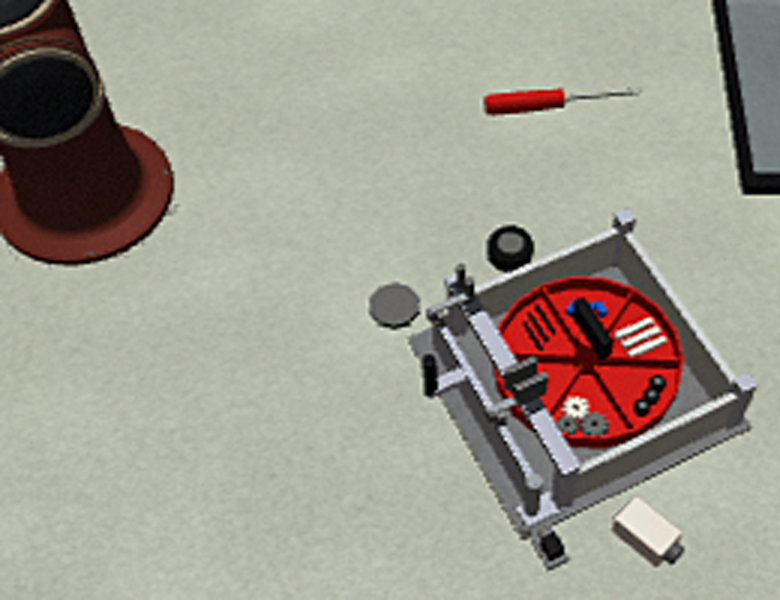

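The top view shows the station with its gate facing lower right. The knob is at crop (368,360), the broad catch at (462,385), the pin catch at (380,500) and the peg top at (497,477). The gear bin is one place counter-clockwise of the gate. I'll move the wrist camera over it.

Call:
apply_moves --targets '[{"translation": [-0.38, -0.25, -0.08], "twist": 0, "hand": 1}, {"translation": [-0.38, -0.25, -0.08], "twist": 0, "hand": 1}, {"translation": [-0.38, -0.25, -0.08], "twist": 0, "hand": 1}, {"translation": [-0.38, -0.25, -0.08], "twist": 0, "hand": 1}, {"translation": [-0.38, -0.25, -0.08], "twist": 0, "hand": 1}, {"translation": [-0.38, -0.25, -0.08], "twist": 0, "hand": 1}, {"translation": [-0.38, -0.25, -0.08], "twist": 0, "hand": 1}, {"translation": [-0.38, -0.25, -0.08], "twist": 0, "hand": 1}]'

```text
time: 1.8
tool_pos: [0.4515, 0.2625, 0.3179]
tool_rot: [0.0, 0.208, 0.978, 0.0]
contact_force: [0.1, -0.0, -0.6]
gripper_width: 1.0
grasp_force: 0.0
```

Call:
apply_moves --targets '[{"translation": [-0.38, -0.25, -0.08], "twist": 0, "hand": 1}, {"translation": [-0.38, -0.25, -0.08], "twist": 0, "hand": 1}, {"translation": [-0.38, -0.25, -0.08], "twist": 0, "hand": 1}, {"translation": [-0.38, -0.25, -0.08], "twist": 0, "hand": 1}, {"translation": [-0.38, -0.25, -0.08], "twist": 0, "hand": 1}, {"translation": [-0.38, -0.25, -0.08], "twist": 0, "hand": 1}, {"translation": [0, 0, 0], "twist": 0, "hand": 1}, {"translation": [0, 0, 0], "twist": 0, "hand": 1}]'

```text
time: 2.6
tool_pos: [0.5981, 0.0335, 0.3652]
tool_rot: [-0.0, 0.209, 0.978, 0.0]
contact_force: [0.2, 0.1, -0.8]
gripper_width: 1.001
grasp_force: 0.0
```

Run:
```python
from plant import *
import cv2,numpy as np
s=state();print(s["time"],s["tool_pos"],s["tool_rot"],s["joint_pos"])
k=get_calibration("wrist");np.savez("w1.npz",K=k["camera_matrix"],T=k["pose"])
print(np.round(k["camera_matrix"],1).tolist(),np.round(k["pose"],3).tolist(),k.keys())
f=grab_frame("wrist"); cv2.imwrite("pics/w1.png",f[:,:,::-1])
```

```text
2.6 [0.59813366 0.03348354 0.36515115] [-2.74893551e-04  2.09278360e-01  9.77856059e-01  1.45737828e-04] [-6.84146356e-02 -5.02336004e-02  1.53219106e+00  3.68029792e-04
  1.66013804e+00 -1.21750436e+00]
[[327.7, 0.0, 320.7], [0.0, 327.7, 198.8], [0.0, 0.0, 1.0]] [[0.411, -0.866, -0.286, 0.524], [0.912, 0.39, 0.128, 0.067], [0.0, -0.313, 0.95, 0.486], [0.0, 0.0, 0.0, 1.0]] dict_keys(['camera_matrix', 'pose'])
```

View pics/w1.png

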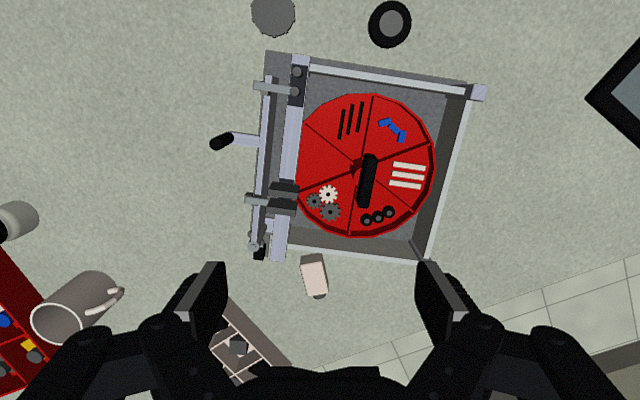

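The wrist view shows the whole station: knob at (368,180), pin catch at (296,80), broad catch at (283,195), peg at (220,142). I'll enlarge it to pick points.

Run:
```python
import cv2
t=cv2.imread("pics/w1.png")
cv2.imwrite("pics/w1z.png",cv2.resize(t[48:198+70,203:403],None,fx=2.7,fy=2.7,interpolation=2))
```

```text
(no output)
```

View pics/w1z.png

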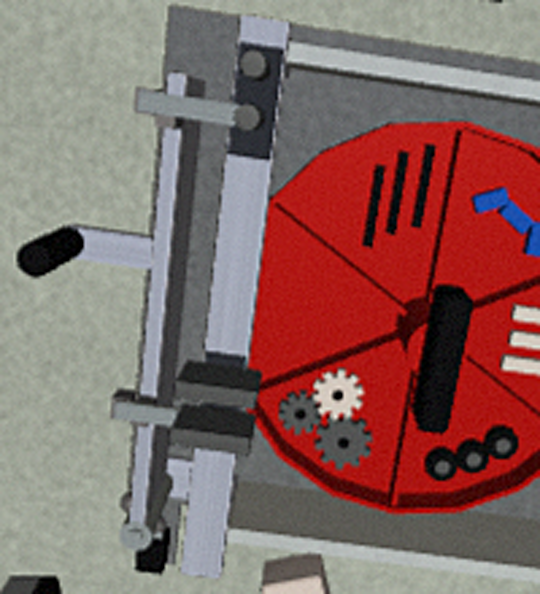

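```bash
cat > fit.py <<'E'
import numpy as np,cv2
from scipy.optimize import least_squares
d=np.load("w1.npz");K,T=d["K"],d["T"]
def proj(P):
    c=(np.atleast_2d(P)-T[:3,3])@T[:3,:3]; c=c*[1,-1,-1]
    return (c@K.T)[:,:2]/c[:,2:]
def world(p,P):
    P=np.atleast_2d(P);x,y,t=p[:3];c,s=np.cos(t),np.sin(t)
    return np.c_[x+c*P[:,0]-s*P[:,1],y+s*P[:,0]+c*P[:,1],P[:,2]]
S=np.array([[-.108,-.095,.138],[-.088,-.095,.138],[-.024,-.172,.137]])
px=np.array([[253,65],[247,117],[35,260]])/2.7+[203,48]
# beam corner tops at far end, knob top centre
S=np.vstack([S,[0,0,.12]]);px=np.vstack([px,np.array([446,362])/2.7+[203,48]])
r=least_squares(lambda p:(proj(world(p,S))-px).ravel(),[.63,.07,-.52],loss="soft_l1")
p=r.x
if __name__=="__main__":
    print(p,np.round(proj(world(p,S))-px,1).tolist())
    im=cv2.imread("pics/w1.png");im=cv2.resize(im,None,fx=4,fy=4,interpolation=2)
    def poly(Q,col):
        q=(proj(world(p,Q))+.5)*4-.5;cv2.polylines(im,[q.round().astype(int).reshape(-1,1,2)],True,col,1)
    box=lambda x,y,a,b,z:[[x-a,y-b,z],[x+a,y-b,z],[x+a,y+b,z],[x-a,y+b,z]]
    circ=lambda x,y,r,z:[[x+r*np.cos(a),y+r*np.sin(a),z] for a in np.linspace(0,6.28,24)]
    poly(box(.021,-.095,.004,.017,.138),(0,255,0));poly(box(.043,-.095,.004,.017,.138),(0,255,0))
    for x in(-.108,-.088):poly(circ(x,-.095,.005,.138),(0,255,0))
    poly(circ(-.024,-.172,.007,.137),(0,255,0));poly(circ(0,0,.098,.052),(255,255,0))
    poly([[.116,-.13,.088],[-.1,-.13,.088]],(0,255,255))
    for a in(0,-.1,):
        q=np.array(box(0,0,.031,.007,.12));c,s=np.cos(a),np.sin(a);q[:,:2]=q[:,:2]@[[c,s],[-s,c]];poly(q,(0,255,0) if a==0 else (255,0,255))
    cv2.imwrite("pics/ov.png",im[200:1060,812:1760][:, :800][:860])
    cv2.imwrite("pics/ov.png",cv2.resize(im[200:1060,812:1760],None,fx=.65,fy=.65,interpolation=3))
E
python3 fit.py
```

```text
[ 0.63882625  0.07612971 -0.55918014] [[-0.1, -1.3], [-0.1, 0.5], [-0.2, -0.0], [0.5, 0.6]]
```

View pics/ov.png

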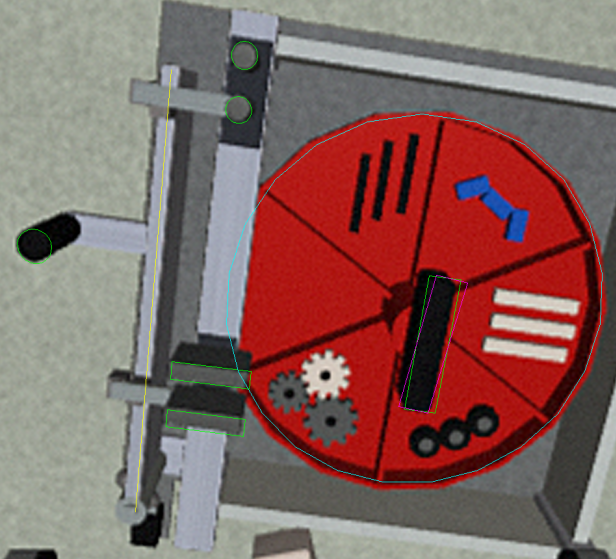

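The overlay matches the pins, peg, jaws and tray; the knob bar is turned about 2° counter-clockwise. Next I approach the knob.

Call:
apply_moves --targets '[{"translation": [-0.1, 0.28, 0], "twist": 0, "hand": 1}, {"translation": [-0.1, 0.28, 0], "twist": 1, "hand": 1}, {"translation": [0, 0, 0.4], "twist": 0, "hand": 1}, {"translation": [0, 0, 0.45], "twist": 0, "hand": 1}, {"translation": [0, 0, 0.45], "twist": 0, "hand": 1}, {"translation": [0, 0, 0.3], "twist": 0, "hand": 1}, {"translation": [0, 0, 0], "twist": 0, "hand": 0.7}, {"translation": [0, 0, 0], "twist": 0, "hand": 0.7}]'

```text
time: 3.45
tool_pos: [0.6385, 0.0785, 0.2057]
tool_rot: [-0.0, 0.256, 0.967, -0.0]
contact_force: [0.1, -0.8, 0.9]
gripper_width: 0.705
grasp_force: 0.0
```

```bash
cat > st.py <<'E'
from plant import *
from fit import p
import numpy as np
s=state();q=s["tool_rot"];P=s["tool_pos"];t=p[2];c,w=np.cos(t),np.sin(t)
d=P[:2]-p[:2];ys=np.arctan2(q[2]**2-q[1]**2,2*q[1]*q[2])
X=np.array([-np.sin(ys+0*np.pi),np.cos(ys)])
print("t",s["time"],"tcp",P.round(4),"station xy mm",np.round([1e3*(c*d[0]+w*d[1]),1e3*(-w*d[0]+c*d[1])],1),"toolY in station rad",round(ys-t,3),"w",round(s["gripper_width"]*85,1),"F",s["contact_force"].round(1),s["grasp_force"],"q6",s["joint_pos"].round(2))
E
python3 st.py
```

```text
t 3.45 tcp [0.6385 0.0785 0.2057] station xy mm [-1.5  1.8] toolY in station rad 1.612 w 59.9 F [ 0.1 -0.8  0.9] 0.0 q6 [ 0.01  0.13  1.61  0.    1.4  -1.05]
```

Call:
apply_moves --targets '[{"translation": [-0.015, -0.018, 0.35], "twist": 0, "hand": 0.7}, {"translation": [0, 0, 0.35], "twist": 0, "hand": 0.7}, {"translation": [0, 0, 0.26], "twist": 0, "hand": 0.5}, {"translation": [0, 0, 0], "twist": 0, "hand": 0.3}, {"translation": [0, 0, 0], "twist": 0, "hand": 0}, {"translation": [0, 0, 0], "twist": 0, "hand": 0}, {"translation": [0, 0, 0], "twist": 0, "hand": 0}, {"translation": [0, 0, 0], "twist": 0, "hand": 0}]'

```text
time: 4.25
tool_pos: [0.6388, 0.075, 0.1098]
tool_rot: [-0.001, 0.257, 0.966, -0.0]
contact_force: [-4.9, -0.6, -7.2]
gripper_width: 0.274
grasp_force: 59.6
```

Call:
apply_moves --targets '[{"translation": [0, 0, 0], "twist": 0.5, "hand": 0}, {"translation": [0, 0, 0], "twist": 0.5, "hand": 0}]'

```text
time: 4.45
tool_pos: [0.6388, 0.0752, 0.1098]
tool_rot: [-0.001, 0.305, 0.952, -0.0]
contact_force: [-5.1, -0.9, -6.9]
gripper_width: 0.278
grasp_force: 59.6
```

```bash
python3 st.py
```

```text
t 4.45 tcp [0.6388 0.0752 0.1098] station xy mm [ 0.5 -0.8] toolY in station rad 1.509 w 23.6 F [-5.1 -0.9 -6.9] 59.619773626327515 q6 [ 0.    0.22  1.68  0.    1.24 -0.95]
```

Run:
```python
from plant import *
import cv2
f=grab_frame("wrist"); cv2.imwrite("pics/w2.png",f[:,:,::-1])
```

```text
(no output)
```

View pics/w2.png

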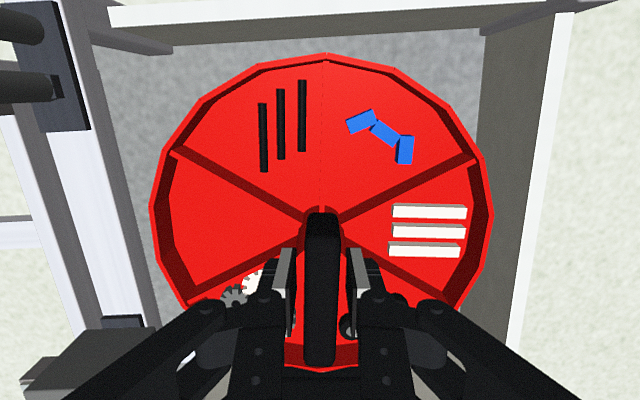

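The bar lies between the pads and is aligned with them, gripped at 60 N. I'll turn it clockwise.

Call:
apply_moves --targets '[{"translation": [0, 0, 0], "twist": 0.8, "hand": 0}, {"translation": [0, 0, 0], "twist": 0.8, "hand": 0}, {"translation": [0, 0, 0], "twist": 0.8, "hand": 0}, {"translation": [0, 0, 0], "twist": 0.8, "hand": 0}, {"translation": [0, 0, 0], "twist": 0.8, "hand": 0}, {"translation": [0, 0, 0], "twist": 0.8, "hand": 0}, {"translation": [0, 0, 0], "twist": 0.8, "hand": 0}, {"translation": [0, 0, 0], "twist": 0.8, "hand": 0}]'

```text
time: 5.3
tool_pos: [0.6397, 0.0759, 0.1098]
tool_rot: [0.0, 0.59, 0.807, 0.001]
contact_force: [-1.8, 2.8, -8.6]
gripper_width: 0.278
grasp_force: 59.5
```

Call:
apply_moves --targets '[{"translation": [0, 0, 0], "twist": 0.8, "hand": 0}, {"translation": [0, 0, 0], "twist": 0.8, "hand": 0}, {"translation": [0, 0, 0], "twist": 0.8, "hand": 0}, {"translation": [0, 0, 0], "twist": 0.8, "hand": 0}, {"translation": [0, 0, 0], "twist": 0.3, "hand": 0}, {"translation": [0, 0, 0], "twist": 0, "hand": 0}]'

```text
time: 5.9
tool_pos: [0.6403, 0.0759, 0.1098]
tool_rot: [0.0, 0.721, 0.693, 0.002]
contact_force: [2.0, 4.2, -11.2]
gripper_width: 0.276
grasp_force: 59.5
```

```bash
python3 st.py;python3 - <<'E'
from plant import *
import cv2
f=grab_frame("wrist"); cv2.imwrite("pics/w3.png",f[:,:,::-1])
E
```

```text
t 5.9 tcp [0.6403 0.0759 0.1098] station xy mm [1.4 0.6] toolY in station rad 0.521 w 23.4 F [  2.    4.2 -11.2] 59.48419153690338 q6 [0.   0.22 1.68 0.   1.24 0.04]
```

View pics/w3.png

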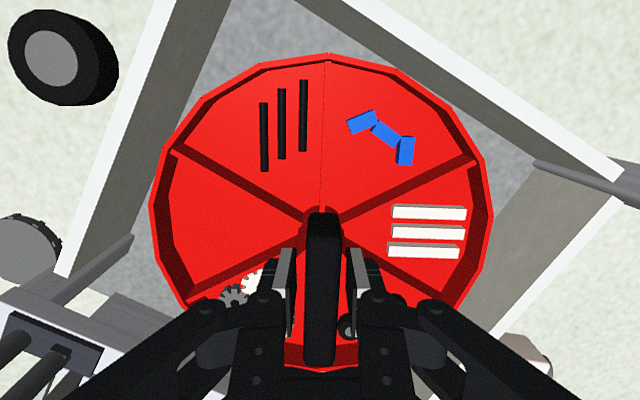

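Call:
apply_moves --targets '[{"translation": [0, 0, 0], "twist": 0, "hand": 0.75}, {"translation": [0, 0, 0], "twist": 0, "hand": 0.75}, {"translation": [0, 0, -0.2], "twist": 0, "hand": 0.75}, {"translation": [0, 0, -0.4], "twist": 0, "hand": 0.75}, {"translation": [0, 0, -0.4], "twist": 0.8, "hand": 0.75}, {"translation": [0, 0, -0.1], "twist": 0.8, "hand": 0.75}, {"translation": [0, 0, 0], "twist": 0.8, "hand": 0.75}, {"translation": [0, 0, 0], "twist": 0.8, "hand": 0.75}]'

```text
time: 6.75
tool_pos: [0.6412, 0.0744, 0.2237]
tool_rot: [0.002, 0.823, 0.568, 0.003]
contact_force: [1.1, -0.2, -0.5]
gripper_width: 0.752
grasp_force: 0.0
```

Call:
apply_moves --targets '[{"translation": [0, 0, 0], "twist": 0.8, "hand": 0.75}, {"translation": [0, 0, 0], "twist": 0.8, "hand": 0.75}, {"translation": [0, 0, 0], "twist": 0.41, "hand": 0.75}, {"translation": [-0.32, 0.085, 0], "twist": 0, "hand": 0.75}, {"translation": [-0.32, 0.085, 0], "twist": 0, "hand": 0.75}, {"translation": [-0.31, 0.085, 0], "twist": 0, "hand": 0.75}, {"translation": [0, 0, 0], "twist": 0, "hand": 0.75}]'

```text
time: 7.45
tool_pos: [0.611, -0.0227, 0.2223]
tool_rot: [0.002, 0.876, 0.482, 0.001]
contact_force: [1.0, 0.9, 0.3]
gripper_width: 0.749
grasp_force: 0.0
```

```bash
python3 st.py;python3 - <<'E'
from plant import *
import cv2,numpy as np
k=get_calibration("wrist");np.savez("w4.npz",K=k["camera_matrix"],T=k["pose"])
f=grab_frame("wrist"); cv2.imwrite("pics/w4.png",f[:,:,::-1])
E
```

```text
t 7.45 tcp [ 0.611  -0.0227  0.2223] station xy mm [ 28.8 -98.5] toolY in station rad -0.005 w 63.7 F [1.  0.9 0.3] 0.0 q6 [-0.16  0.04  1.68 -0.    1.42  0.41]
```

View pics/w4.png

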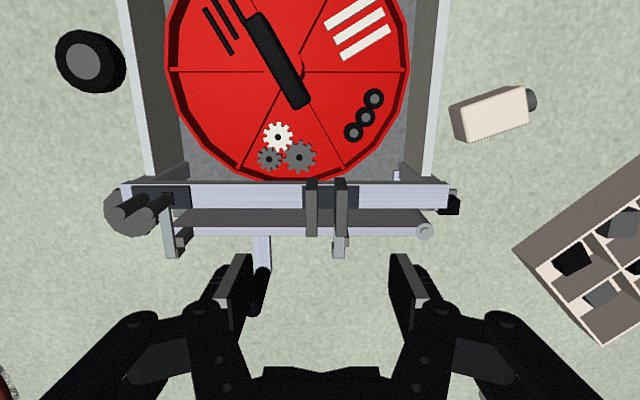

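The gear bin is now at the gate and the catch lies between the fingers, with the jaws at columns 311 and 341. I'll descend and squeeze.

Call:
apply_moves --targets '[{"translation": [0.035, -0.018, 0.2], "twist": 0, "hand": 0.75}, {"translation": [0, 0, 0.35], "twist": 0, "hand": 0.75}, {"translation": [0, 0, 0.34], "twist": 0, "hand": 0.75}, {"translation": [0, 0, 0], "twist": 0, "hand": 0.6}, {"translation": [0, 0, 0], "twist": 0, "hand": 0.5}]'

```text
time: 8.0
tool_pos: [0.6118, -0.015, 0.1313]
tool_rot: [0.001, 0.875, 0.484, 0.001]
contact_force: [1.2, -0.6, 1.2]
gripper_width: 0.501
grasp_force: 0.0
```

```bash
python3 st.py
```

```text
t 8.0 tcp [ 0.6118 -0.015   0.1313] station xy mm [ 25.4 -91.6] toolY in station rad -0.0 w 42.6 F [ 1.2 -0.6  1.2] 0.0 q6 [-0.15  0.12  1.75 -0.    1.27  0.41]
```

Call:
apply_moves --targets '[{"translation": [-0.03, 0.016, 0], "twist": 0, "hand": 0.5}, {"translation": [0, 0, 0], "twist": 0, "hand": 0.4}, {"translation": [0, 0, 0], "twist": 0, "hand": 0.2}, {"translation": [0, 0, 0], "twist": 0, "hand": 0}, {"translation": [0, 0, 0], "twist": 0, "hand": 0}, {"translation": [0, 0, 0], "twist": 0, "hand": 0}, {"translation": [0, 0, 0], "twist": 0, "hand": 0}, {"translation": [0, 0, 0], "twist": 0, "hand": 0}]'

```text
time: 8.8
tool_pos: [0.6126, -0.0189, 0.1346]
tool_rot: [0.002, 0.875, 0.484, 0.002]
contact_force: [-3.6, 0.3, 8.1]
gripper_width: 0.207
grasp_force: 61.5
```

```bash
python3 st.py
```

```text
t 8.8 tcp [ 0.6126 -0.0189  0.1346] station xy mm [ 28.2 -94.5] toolY in station rad -0.001 w 17.6 F [-3.6  0.3  8.1] 61.51489019393921 q6 [-0.15  0.12  1.75 -0.    1.27  0.41]
```

Call:
apply_moves --targets '[{"translation": [0, 0, 0], "twist": 0, "hand": 0.6}, {"translation": [0, 0, 0], "twist": 0, "hand": 0.6}, {"translation": [0, 0, 0], "twist": 0, "hand": 0.6}, {"translation": [0, 0, -0.3], "twist": 0, "hand": 0.6}, {"translation": [0, 0, -0.4], "twist": 0, "hand": 0.6}, {"translation": [0, 0, 0], "twist": 0, "hand": 0.6}]'

```text
time: 9.4
tool_pos: [0.6137, -0.0189, 0.207]
tool_rot: [0.003, 0.875, 0.484, 0.004]
contact_force: [1.4, -0.6, 1.5]
gripper_width: 0.601
grasp_force: 0.0
```

```bash
python3 st.py;python3 - <<'E'
from plant import *
import cv2,numpy as np
f=grab_frame("wrist"); cv2.imwrite("pics/w5.png",cv2.resize(f[150:300,90:490,::-1],None,fx=2,fy=2))
E
```

```text
t 9.4 tcp [ 0.6137 -0.0189  0.207 ] station xy mm [ 29.2 -93.9] toolY in station rad -0.001 w 51.1 F [ 1.4 -0.6  1.5] 0.0 q6 [-0.15  0.05  1.69  0.    1.39  0.41]
```

View pics/w5.png

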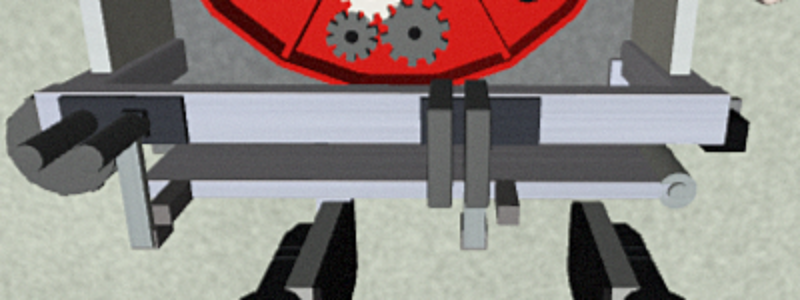

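The broad tongue (crop column 474) is clear of its keeper (508) and the jaws are together. Next, the pin catch.

Call:
apply_moves --targets '[{"translation": [-0.01, -0.44, 0], "twist": 0, "hand": 0.6}, {"translation": [0, -0.44, 0], "twist": 0, "hand": 0.6}, {"translation": [0, -0.44, 0], "twist": 0, "hand": 0.6}, {"translation": [0, 0, 0], "twist": 0, "hand": 0.6}, {"translation": [0, 0, 0], "twist": 0, "hand": 0.6}]'

```text
time: 9.95
tool_pos: [0.497, 0.0512, 0.1988]
tool_rot: [-0.0, 0.875, 0.485, -0.001]
contact_force: [0.8, -0.9, 0.8]
gripper_width: 0.596
grasp_force: 0.0
```

```bash
python3 st.py
```

```text
t 9.95 tcp [0.497  0.0512 0.1988] station xy mm [-107.   -96.4] toolY in station rad 0.0 w 50.7 F [ 0.8 -0.9  0.8] 0.0 q6 [-0.05 -0.21  1.96 -0.    1.4   0.51]
```

Call:
apply_moves --targets '[{"translation": [0.014, 0.04, 0.1], "twist": 0, "hand": 0.6}, {"translation": [0, 0, 0.3], "twist": 0, "hand": 0.6}, {"translation": [0, 0, 0.25], "twist": 0, "hand": 0.6}, {"translation": [0, 0, 0], "twist": 0, "hand": 0.55}, {"translation": [0, 0, 0], "twist": 0, "hand": 0.5}]'

```text
time: 10.45
tool_pos: [0.5027, 0.0493, 0.1346]
tool_rot: [-0.0, 0.875, 0.484, -0.001]
contact_force: [-0.3, 0.0, 0.9]
gripper_width: 0.502
grasp_force: 0.0
```

```bash
python3 st.py
```

```text
t 10.45 tcp [0.5027 0.0493 0.1346] station xy mm [-101.1  -95. ] toolY in station rad -0.002 w 42.7 F [-0.3  0.   0.9] 0.0 q6 [-0.05 -0.13  2.   -0.    1.28  0.51]
```

Call:
apply_moves --targets '[{"translation": [0, -0.015, 0], "twist": 0, "hand": 0.45}, {"translation": [0, 0, 0], "twist": 0, "hand": 0.35}, {"translation": [0, 0, 0], "twist": 0, "hand": 0.2}, {"translation": [0, 0, 0], "twist": 0, "hand": 0}, {"translation": [0, 0, 0], "twist": 0, "hand": 0}, {"translation": [0, 0, 0], "twist": 0, "hand": 0}, {"translation": [0, 0, 0], "twist": 0, "hand": 0}, {"translation": [0, 0, 0], "twist": 0, "hand": 0}]'

```text
time: 11.25
tool_pos: [0.5025, 0.0503, 0.1383]
tool_rot: [0.001, 0.875, 0.484, 0.001]
contact_force: [-1.8, -0.9, 5.9]
gripper_width: 0.191
grasp_force: 58.4
```

```bash
python3 st.py
```

```text
t 11.25 tcp [0.5025 0.0503 0.1383] station xy mm [-101.9  -94.2] toolY in station rad -0.001 w 16.2 F [-1.8 -0.9  5.9] 58.445793986320496 q6 [-0.05 -0.14  2.   -0.    1.28  0.51]
```

Call:
apply_moves --targets '[{"translation": [0, 0, 0], "twist": 0, "hand": 0.6}, {"translation": [0, 0, 0], "twist": 0, "hand": 0.6}, {"translation": [0, 0, 0], "twist": 0, "hand": 0.6}, {"translation": [0, 0, -0.3], "twist": 0, "hand": 0.6}, {"translation": [0, 0, -0.4], "twist": 0, "hand": 0.6}, {"translation": [-0.3, 0, 0], "twist": 0, "hand": 0.6}, {"translation": [-0.4, 0.3, 0], "twist": 0, "hand": 0.6}, {"translation": [0, 0, 0], "twist": 0, "hand": 0.6}]'

```text
time: 12.05
tool_pos: [0.4894, -0.0284, 0.2058]
tool_rot: [0.001, 0.876, 0.482, -0.0]
contact_force: [-0.0, 0.4, -0.1]
gripper_width: 0.596
grasp_force: 0.0
```

```bash
python3 st.py;python3 - <<'E'
from plant import *
import cv2,numpy as np
f=grab_frame("wrist"); cv2.imwrite("pics/w6.png",cv2.resize(f[40:320,120:520,::-1],None,fx=2,fy=2))
E
```

```text
t 12.05 tcp [ 0.4894 -0.0284  0.2058] station xy mm [ -71.2 -167.9] toolY in station rad -0.006 w 50.7 F [-0.   0.4 -0.1] 0.0 q6 [-0.21 -0.25  1.97 -0.    1.42  0.36]
```

View pics/w6.png

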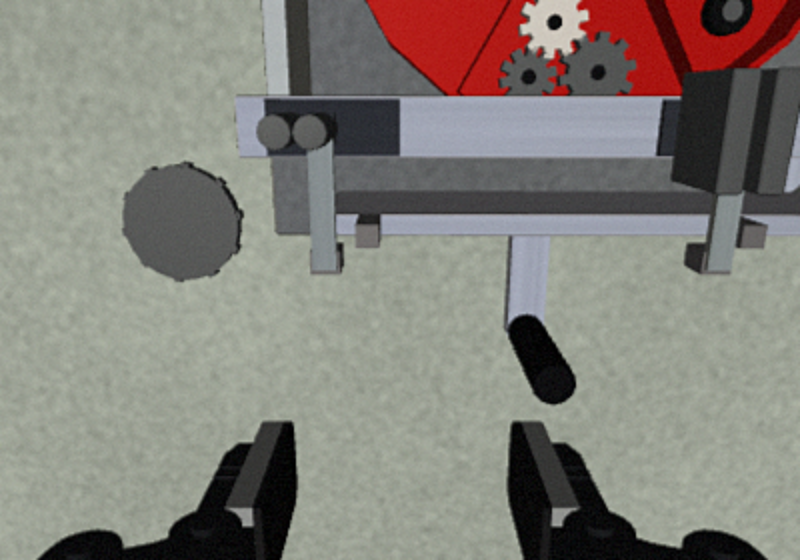

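Both tongues are off their keepers and the pins touch. The peg is at crop (553,385), so I go over it and down.

Call:
apply_moves --targets '[{"translation": [-0.02, 0.24, 0], "twist": 0, "hand": 0.6}, {"translation": [-0.02, 0.23, 0], "twist": 0, "hand": 0.6}, {"translation": [0, 0, 0.1], "twist": 0, "hand": 0.6}, {"translation": [0, 0, 0.1], "twist": 0, "hand": 0.6}, {"translation": [0, 0, 0], "twist": 0, "hand": 0.6}, {"translation": [0, 0, 0], "twist": 0, "hand": 0.6}]'

```text
time: 12.7
tool_pos: [0.526, -0.052, 0.1842]
tool_rot: [-0.001, 0.875, 0.485, -0.001]
contact_force: [-0.2, -0.6, 0.7]
gripper_width: 0.6
grasp_force: 0.0
```

```bash
python3 st.py
```

```text
t 12.7 tcp [ 0.526  -0.052   0.1842] station xy mm [ -27.7 -168.5] toolY in station rad 0.0 w 51.0 F [-0.2 -0.6  0.7] 0.0 q6 [-0.24 -0.13  1.9   0.    1.37  0.32]
```

Call:
apply_moves --targets '[{"translation": [-0.035, 0.035, 0.2], "twist": 0, "hand": 0.6}, {"translation": [0, 0, 0.25], "twist": 0, "hand": 0.6}, {"translation": [0, 0, 0.18], "twist": 0, "hand": 0.6}, {"translation": [0, 0, 0], "twist": 0, "hand": 0.4}, {"translation": [0, 0, 0], "twist": 0, "hand": 0.2}, {"translation": [0, 0, 0], "twist": 0, "hand": 0}, {"translation": [0, 0, 0], "twist": 0, "hand": 0}, {"translation": [0, 0, 0], "twist": 0, "hand": 0}]'

```text
time: 13.5
tool_pos: [0.5283, -0.0575, 0.1238]
tool_rot: [-0.0, 0.875, 0.484, 0.0]
contact_force: [-4.4, 1.9, 4.3]
gripper_width: 0.145
grasp_force: 58.6
```

```bash
python3 st.py
```

```text
t 13.5 tcp [ 0.5283 -0.0575  0.1238] station xy mm [ -22.8 -172. ] toolY in station rad -0.001 w 12.3 F [-4.4  1.9  4.3] 58.56772541999817 q6 [-0.25 -0.05  1.94  0.    1.25  0.31]
```

Call:
apply_moves --targets '[{"translation": [-0.0695, 0.0227, 0], "twist": -0.5, "hand": 0}, {"translation": [-0.0695, 0.0227, 0], "twist": -0.5, "hand": 0}, {"translation": [-0.0695, 0.0227, 0], "twist": -0.5, "hand": 0}, {"translation": [-0.0695, 0.0227, 0], "twist": -0.5, "hand": 0}, {"translation": [-0.0695, 0.0227, 0], "twist": -0.5, "hand": 0}, {"translation": [-0.0695, 0.0227, 0], "twist": -0.5, "hand": 0}, {"translation": [-0.0695, 0.0227, 0], "twist": -0.5, "hand": 0}, {"translation": [0, 0, 0], "twist": 0, "hand": 0}]'

```text
time: 14.3
tool_pos: [0.523, -0.1092, 0.1238]
tool_rot: [-0.0, 0.777, 0.629, -0.001]
contact_force: [-7.2, 1.3, 5.8]
gripper_width: 0.145
grasp_force: 58.9
```

```bash
cat >> st.py <<'E'
h=np.array([c*d[0]+w*d[1],-w*d[0]+c*d[1]])-[.116,-.13]
print("radius mm",np.hypot(*h)*1e3,"gate",(np.arctan2(h[1],h[0])-np.arctan2(-42,-140))%6.283, s["ft_torque"])
E
python3 st.py
```

```text
t 14.3 tcp [ 0.523  -0.1092  0.1238] station xy mm [ 1.000e-01 -2.185e+02] toolY in station rad 0.35 w 12.3 F [-7.2  1.3  5.8] 58.91894996166229 q6 [-0.34 -0.05  1.94 -0.    1.25 -0.14]
radius mm 145.8546603923292 gate 0.3609238078621262 [0.18329706 1.02109585 0.09646662]
```

Tracking the arc exactly (radius 146 mm). I'll continue.

Call:
apply_moves --targets '[{"translation": [-0.0695, 0.0227, 0], "twist": -0.5, "hand": 0}, {"translation": [-0.0695, 0.0227, 0], "twist": -0.5, "hand": 0}, {"translation": [-0.0695, 0.0227, 0], "twist": -0.5, "hand": 0}, {"translation": [-0.0695, 0.0227, 0], "twist": -0.5, "hand": 0}, {"translation": [-0.0695, 0.0227, 0], "twist": -0.5, "hand": 0}, {"translation": [-0.0695, 0.0227, 0], "twist": -0.5, "hand": 0}, {"translation": [-0.0695, 0.0227, 0], "twist": -0.5, "hand": 0}, {"translation": [-0.0695, 0.0227, 0], "twist": -0.5, "hand": 0}]'

```text
time: 15.1
tool_pos: [0.539, -0.1653, 0.1238]
tool_rot: [-0.0, 0.636, 0.772, -0.001]
contact_force: [-8.3, -0.6, 10.9]
gripper_width: 0.143
grasp_force: 60.7
```

Call:
apply_moves --targets '[{"translation": [-0.0695, 0.0227, 0], "twist": -0.5, "hand": 0}, {"translation": [-0.0695, 0.0227, 0], "twist": -0.5, "hand": 0}, {"translation": [-0.0695, 0.0227, 0], "twist": -0.5, "hand": 0}, {"translation": [-0.0695, 0.0227, 0], "twist": -0.5, "hand": 0}, {"translation": [-0.0695, 0.0227, 0], "twist": -0.5, "hand": 0}, {"translation": [-0.0695, 0.0227, 0], "twist": -0.5, "hand": 0}, {"translation": [-0.0695, 0.0227, 0], "twist": -0.5, "hand": 0}, {"translation": [-0.0695, 0.0227, 0], "twist": -0.5, "hand": 0}]'

```text
time: 15.9
tool_pos: [0.5761, -0.2109, 0.1239]
tool_rot: [0.0, 0.47, 0.883, -0.001]
contact_force: [-4.3, -1.6, 3.6]
gripper_width: 0.143
grasp_force: 59.7
```

```bash
python3 st.py
```

```text
t 15.9 tcp [ 0.5761 -0.2109  0.1239] station xy mm [  99.1 -276.6] toolY in station rad 1.151 w 12.2 F [-4.3 -1.6  3.6] 59.735174775123596 q6 [-0.47  0.14  1.75 -0.    1.26 -1.06]
radius mm 147.53672551915895 gate 1.1644235877516895 [-0.02158168  0.68737933  0.14921549]
```

Another 0.41 rad to go, 8 rows.

Call:
apply_moves --targets '[{"translation": [-0.0695, 0.0227, 0], "twist": -0.5, "hand": 0}, {"translation": [-0.0695, 0.0227, 0], "twist": -0.5, "hand": 0}, {"translation": [-0.0695, 0.0227, 0], "twist": -0.5, "hand": 0}, {"translation": [-0.0695, 0.0227, 0], "twist": -0.5, "hand": 0}, {"translation": [-0.0695, 0.0227, 0], "twist": -0.5, "hand": 0}, {"translation": [-0.0695, 0.0227, 0], "twist": -0.5, "hand": 0}, {"translation": [-0.0695, 0.0227, 0], "twist": -0.5, "hand": 0}, {"translation": [-0.0695, 0.0227, 0], "twist": -0.5, "hand": 0}]'

```text
time: 16.7
tool_pos: [0.6276, -0.238, 0.1239]
tool_rot: [0.0, 0.285, 0.958, -0.001]
contact_force: [-3.9, -1.0, 2.6]
gripper_width: 0.147
grasp_force: 59.9
```

Call:
apply_moves --targets '[{"translation": [0, 0, 0], "twist": 0, "hand": 0}, {"translation": [0, 0, 0], "twist": 0, "hand": 0}, {"translation": [0, 0, 0], "twist": 0, "hand": 0}]'

```text
time: 17.0
tool_pos: [0.6274, -0.2379, 0.1239]
tool_rot: [0.001, 0.287, 0.958, -0.001]
contact_force: [-4.1, -3.6, 4.0]
gripper_width: 0.147
grasp_force: 59.9
```

```bash
python3 st.py;python3 - <<'E'
from plant import *
import cv2
f=grab_frame("scene"); cv2.imwrite("pics/s9.png",cv2.resize(f[60:300,130:430,::-1],None,fx=2.4,fy=2.4,interpolation=2))
E
```

```text
t 17.0 tcp [ 0.6274 -0.2379  0.1239] station xy mm [ 156.9 -272.3] toolY in station rad 1.548 w 12.5 F [-4.1 -3.6  4. ] 59.900922775268555 q6 [-0.47  0.26  1.6  -0.    1.27 -1.46]
radius mm 148.031675006573 gate 1.5594461828014634 [-0.32376185  0.71372983  0.14477857]
```

View pics/s9.png

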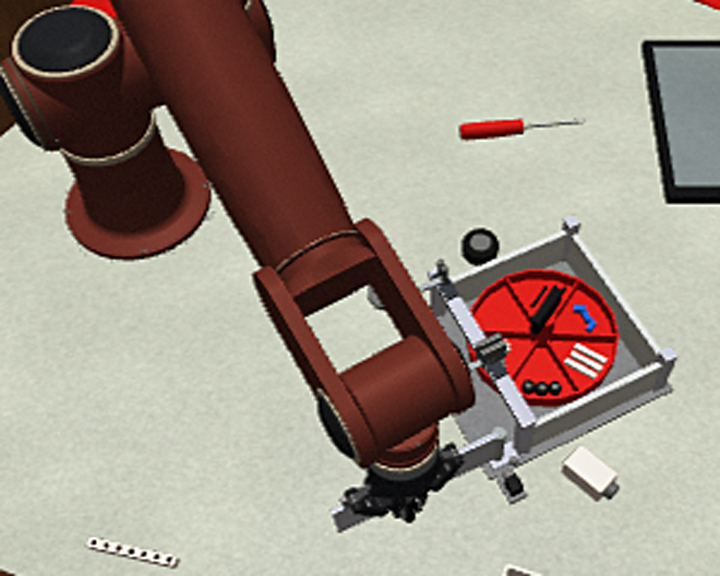

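The gate stands square, running from crop (500,440) to (340,520), and the gripper still holds its peg. The carousel is in place, so I hand in.

```bash
python3 -c "
from plant import *
print(job_done())"
```

```text
the job is handed in; nothing more can be done
None
```

I handed the job in at about 17 s: the carousel is one position clockwise with the gear bin at the gate, both catches are squeezed (broad first, then pins), and the gripper is holding the gate at about 1.56 rad.

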